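Divert the battery sorter to the other bin

TASK

Seen from the robot, the sorter's left bin already has its set of four batteries and the right one is empty. With a fingertip, press the diverter gate's raised pad so that the seesaw gate rocks over and feeds the right-hand chute, then push the stop tab aside so that the four batteries waiting in the magazine roll down into the right-hand bin. Do not touch any battery or pick anything up, and leave the bins and the other things on the table where they stand.

Things in the scene. Friction and masses are not known exactly. Their poses are not given: they have to be found in the camera images.
- sorter: Battery sorter screwed to the table. Origin: centre of its 110 x 260 x 12 mm base, on the table; its x points away from its front (lever and tab side, facing the robot), y left, z up; all offsets below are in this frame. Clear cheeks, 150 mm wide, at x = +-31 mm up to z = 130; above them the magazine (24 mm in y, 62 in x, z 138 to 199). Chutes slope to y = +-165, z = 32 mm.
- gate (a joint): Seesaw diverter plate under the magazine, 140 mm long in y, rocking about a level pivot along x at y = 0, z = 100 mm. Radians: -0.35 left end down (starts within 0.05 of it; feeds left), +0.35 right end down on its stop (feeds right). A weight behind makes it top-heavy: past the middle it falls to its stop and stays. Pressing the raised pad takes under 1.5 N.
- pad_left (a point): Top centre of the gate's left finger pad: black rubber, 30 x 30 mm, on the lever in front of the sorter that is fixed to the gate's shaft; x = -90 mm, 80 mm left of the pivot. Its top is at about z = 82 mm when down (as at the start), 137 mm when up.
- pad_right (a point): Top centre of the right finger pad, the same, 80 mm right of the pivot. It is up at the start; pressing it down about 55 mm brings the gate fully over to the right.
- stop (a joint): Stop slide closing the bottom of the magazine: a flat steel blade sliding level along y. Metres: 0 closed (starts within 3 mm of it), growing to the left (+y), 0.028 fully open, at an end stop; the batteries drop once it passes about 0.017. Friction about 1.2 N; it stays where it is put.
- stop_tab (a point): Top centre of the stop slide's upright tab in front of the sorter: a steel plate 4 mm thick in y, 28 mm wide in x, from z = 134 to 182 mm, at x = -90 mm, y = value of joint stop. Push its right face to the left to open. A 14 mm wide arm at z = 134 to 137 mm joins it to the blade; the gate's lever passes below.
- right_bin: Right-hand grey picking bin, loose, 85 (x) x 120 (y) x 50 mm, walls 4 mm, with a 22 mm low lip towards the chute; empty at the start. It stands on the table under the end of the right (-y) chute, its centre about 210 mm right of the sorter's. Origin: centre of its underside.
- left_bin: Left-hand grey picking bin, the mirror of the right one, under the left (+y) chute, with four batteries in it. Origin: centre of its underside.
- charger: Bystander: black four-bay battery charger, 75 x 110 x 29 mm, on the table ahead of the right bin. Origin: centre of its underside.
- cup: Bystander: clear plastic cup, 76 mm across, 95 mm tall, upright behind the sorter. Origin: centre of its underside.
- screwdriver: Bystander: screwdriver, 170 mm long, lying on the table ahead of the left bin. Origin: about its middle, on the table.
- battery1: AA battery, 14.5 mm across, 50 mm long, 27 g, white with a steel end; at the start waiting in the magazine, number 1 of four from the bottom, lying along the sorter's x. Origin: its centre; its own x runs along it.
- battery2: AA battery, 14.5 mm across, 50 mm long, 27 g, white with a steel end; at the start waiting in the magazine, number 2 of four from the bottom, lying along the sorter's x. Origin: its centre; its own x runs along it.
- battery3: AA battery, 14.5 mm across, 50 mm long, 27 g, white with a steel end; at the start waiting in the magazine, number 3 of four from the bottom, lying along the sorter's x. Origin: its centre; its own x runs along it.
- battery4: AA battery, 14.5 mm across, 50 mm long, 27 g, white with a steel end; at the start waiting in the magazine, number 4 of four from the bottom, lying along the sorter's x. Origin: its centre; its own x runs along it.
- battery5: AA battery, 14.5 mm across, 50 mm long, 27 g, white with a steel end; at the start lying in the left bin. Origin: its centre; its own x runs along it.
- battery6: AA battery, 14.5 mm across, 50 mm long, 27 g, white with a steel end; at the start lying in the left bin. Origin: its centre; its own x runs along it.
- battery7: AA battery, 14.5 mm across, 50 mm long, 27 g, white with a steel end; at the start lying in the left bin. Origin: its centre; its own x runs along it.
- battery8: AA battery, 14.5 mm across, 50 mm long, 27 g, white with a steel end; at the start lying in the left bin. Origin: its centre; its own x runs along it.

How it is judged:
By the outcome, as a careful person would: the job done as asked, in the order asked, and still so for the second after the job is handed in, with the robot touching nothing.
It also fails if it takes over 40 s, if anything falls off the work surface, if the arm or the gripper's body presses on something with over 40 N, if the wrist force passes 120 N, or if a joint passes its speed limit or range.

ROBOT

A 6-joint arm with a two-finger parallel gripper is mounted at the origin on the work surface. World frame = base frame: x ahead of the robot, y to its left, z up, the work surface at z = 0. Lengths are in m, angles in degrees, forces in N, time in s.
With the tool pointing down it reaches from about 0.275 to 0.75 m from the base axis. Payload 10.2 kg.
Tool frame: the origin (TCP) lies between the finger pads; the fingertips stand 17 mm ahead of it and the grasp point (between the pads) lies 2 mm behind it; z points along the fingers, x is the direction in which the jaws open and shut, and the axes are right-handed (so a half turn about z gives the same grasp; the last joint's range is limited). The gripper opens to 85 mm and grips with 20 to 120 N. Pads are 22 mm wide; open, the fingers measure 114 mm over their backs; the gripper's body (76 mm by 85 mm) begins 54 mm behind the grasp point. The pads swing forward as they close: fully open they stand 13 mm farther back than shut.
Start: joints at [-77.143, 17.928, 85.812, -0, 76.261, -12.8], TCP at [0.227, -0.473, 0.248] pointing down, gripper open.
Joint ranges: [-168.41, 168.41], [-55.51, 124.54], [10.69, 146.95], [-70.63, 250.63], [1, 178], [-165.06, 165.06]. Speed limits (degrees/s): [136.94, 136.94, 172.46, 180, 180, 180].

INTERFACE

Orientations are given as a 3x3 rotation matrix whose columns are the frame's x, y, z axes.
In Python, from rig import observe, snapshot, calibration, finish_job, outline_of gives the robot as it stands. The module is installed in compiled form; this text tells all that it offers.
- The arm moves only by the tool send_rows, never from a script. Its argument "commands" is a list of rows, each a list of 6 numbers: the shift along the tool's x, y, z in units of 30 mm (1.0 is 30 mm), then the turn, a rotation vector about the tool's x, y, z in units of 5 degrees (1.0 is 5 degrees). A call has 1 to 5 rows; each row shifts and turns the commanded pose from where the row before left it, along the tool's axes as they then stand; what a row does not reach is not made up. A row lasts 1/12 s, in which the tool goes at most 41.7 mm and 7.16 degrees, less where a joint would pass 70% of its speed; a pose out of reach is approached as far as the arm can. A call is refused whole if a number of a shift passes 1 or a number of a turn 1, either way. A call with a gripper value outside its range is refused whole. "jaw" is the closure in counts, from 0 (fully open) to 255 (shut), set as the call begins (left out, the last holds). The fingers move at their own pace and stop on an object; "grip_force" is the grip in N (left out, the last holds). Time passes only in rows, so rows that do not move let the fingers close. It gives the time, the measured TCP pose, the force and the opening at its end, in the units of the state.
- observe(): the state, without advancing time (a new reading comes with each control period).
- snapshot(name): name is "scene" or "top"; returns (picture, depth): 400x640x3 uint8, red, green, blue; 400x640 float32, m along the optical axis (not along the pixel's ray), 0 where there is no reading.
- calibration(name): a dict with "camera_matrix" (3x3 intrinsics, pixels), "xyz" and "rotation" of the camera in the world. Camera axes: x right, y up, looking along -z (the intrinsics and any distortion apply to the point x, -y, -z); pixel columns grow to the right and rows downward; lengths in m; the calibration is good to about 2 mm. A picture is of the moment at which its call begins. calibration takes no time and is no camera call.
- finish_job(): hands the job in, once; it reports no verdict.
Trained networks look in the newest picture that a camera, given by its name, has taken for a name from the list of things; names that differ only in an ending like _2 or _b are one class to them, and where a whole thing is asked for, a point or a joint stands for the part that bears it (a point fixed in the world has none). Each returns a list of dicts, best first, with "conf" (0 to 1); they miss things now and then, are a little off and sometimes report something else, mostly with a low value. They report only what shows in the picture. A call takes as long as a camera call.
- outline_of(camera, label): "pixels" (400x640 bool, what is visible of it) and "bbox" ([centre column, centre row, width, height] in pixels, round what is visible of it).
The state is a dict: "time_s": time; "joints": joint angles; "joint_velocities": joint speeds; "effort": joint torques, N m; "position": TCP position; "tcp_rot": TCP orientation; "contact_force": force on the tool from outside, world axes, zero at the start; "torque": the same for the moment, N m; "finger_gap": opening from 0.0 (shut) to 1.0 (fully open).
Only numpy, scipy, OpenCV 4.12 (cv2) and the standard library are available. Lean on these libraries where they do the work, as an engineer would, in place of code of your own. Each camera call takes 0.05 s, during which the arm holds its last target. There are 200 camera calls.

## Working session

There is one attempt and no reset: what is moved stays moved. The work goes in short steps, Python scripts to look and compute and a tool call to move; the robot and the scene stay as the last step left them, time stands still between calls to the robot, and variables do not carry over. Pictures are saved under pics/ and viewed, about 8 in all and at most 12, crops included, and the job is handed in when it is done.

Besides the shell and the picture viewer there is one more tool, called after "Request:" in YAML: its name, and indented under it one key for each argument. send_rows: Moves the arm, as the interface text tells. Its arguments: {"type":"object","properties":{"commands":{"type":"array"},"jaw":{"type":"number"},"grip_force":{"type":"number"}},"required":["commands"]}

```bash
mkdir -p pics
cat > h.py <<'E'
import numpy as np, cv2
from rig import *
def world(name, depth, mask):
    c=calibration(name); K=np.array(c["camera_matrix"]); R=np.array(c["rotation"]); t=np.array(c["xyz"])
    v,u=np.nonzero(mask&(depth>0)); d=depth[v,u]
    P=np.stack([(u-K[0,2])/K[0,0]*d, -(v-K[1,2])/K[1,1]*d, -d],1)
    return P@R.T+t,u,v
def save(p,n): cv2.imwrite(f"pics/{n}.png",cv2.cvtColor(p,cv2.COLOR_RGB2BGR))
E
python3 - <<'E'
from h import *
o=observe(); print(o["position"],np.round(o["tcp_rot"],3),o["finger_gap"])
ims=[]
for n in("scene","top"):
    p,d=snapshot(n); ims.append(p); c=calibration(n); print(n,c["xyz"],np.round(c["rotation"],2).tolist(),c["camera_matrix"], [k for k in c])
    np.savez(n+".npz",p=p,d=d)
    for l in("pad_left","pad_right","stop_tab","sorter","right_bin","left_bin"):
        for r in outline_of(n,l)[:2]:
            P,u,v=world(n,d,r["pixels"])
            if len(P): print(n,l,round(r["conf"],2),np.round(r["bbox"],0),len(P),np.round(np.median(P,0),3),np.round(np.percentile(P,5,0),3),np.round(np.percentile(P,95,0),3))
save(cv2.resize(np.vstack(ims),(480,600)),"a") if 0 else save(ims[0],"scene")
save(ims[1],"top")
E
```

```text
[ 0.22724634 -0.47300842  0.24773718] [[ 0.433 -0.901 -0.   ]
 [-0.901 -0.433  0.001]
 [-0.001 -0.    -1.   ]] 1.0004416858358198
scene [0.84948817 0.46278073 1.04809975] [[-0.82, -0.51, 0.27], [0.58, -0.71, 0.4], [-0.01, 0.49, 0.87]] [[384.14379603   0.         317.95255975]
 [  0.         384.14379603 201.64313782]
 [  0.           0.           1.        ]] ['camera_matrix', 'xyz', 'rotation']
scene pad_left 0.57 [320. 188.  68.  65.] 1014 [0.563 0.03  0.102] [ 0.474 -0.077  0.078] [0.641 0.076 0.159]
scene pad_right 0.76 [322. 188.  68.  72.] 1083 [0.567 0.029 0.105] [ 0.481 -0.076  0.08 ] [0.646 0.075 0.159]
scene stop_tab 0.65 [327. 178.  15.  26.] 162 [ 0.503 -0.001  0.14 ] [ 0.482 -0.006  0.134] [0.536 0.008 0.182]
scene stop_tab 0.59 [304. 185.  12.  13.] 68 [0.585 0.012 0.195] [0.563 0.005 0.191] [0.605 0.018 0.198]
scene sorter 0.87 [310. 208.  94.  99.] 4463 [0.588 0.032 0.076] [ 0.493 -0.113  0.01 ] [0.639 0.147 0.178]
scene right_bin 0.67 [259. 175.  38.  42.] 947 [ 0.618 -0.216  0.011] [ 0.575 -0.253  0.002] [ 0.659 -0.142  0.051]
scene left_bin 0.72 [361. 264.  54.  50
[... 604 characters left out ...]
.574 0.022 0.115] [ 0.482 -0.076  0.081] [0.637 0.075 0.157]
top pad_right 0.7 [323. 187.   8.  23.] 136 [0.58  0.01  0.194] [0.561 0.002 0.191] [0.601 0.017 0.197]
top stop_tab 0.77 [328. 221.  10.  36.] 209 [0.516 0.001 0.137] [ 0.484 -0.007  0.134] [0.549 0.008 0.182]
top sorter 0.98 [322. 200. 140.  90.] 6483 [0.568 0.011 0.067] [ 0.494 -0.123  0.01 ] [0.629 0.144 0.159]
top right_bin 0.6 [408. 189.  54.  43.] 1712 [ 0.618 -0.206  0.005] [ 0.569 -0.251  0.001] [ 0.656 -0.152  0.05 ]
top left_bin 0.94 [237. 214.  58.  43.] 1476 [0.549 0.234 0.009] [0.504 0.171 0.001] [0.592 0.279 0.051]
top left_bin 0.31 [241. 215.   6.  23.] 113 [0.553 0.209 0.017] [0.531 0.203 0.008] [0.57  0.218 0.021]
```

Run:
```python
from h import *
z=np.load("top.npz"); p,d=z["p"],z["d"]
save(cv2.resize(p[130:290,190:450],(780,480),interpolation=cv2.INTER_CUBIC),"topcrop")
P,u,v=world("top",d,np.ones(d.shape,bool))
def st(l,m): 
    Q=P[m]; print(l,len(Q),np.round(np.median(Q,0),4),np.round(np.percentile(Q,3,0),4),np.round(np.percentile(Q,97,0),4))
x,y,h=P.T
f=(x<.52)&(x>.44)
st("padR",f&(y<-.04)&(y>-.12)&(h>.115)&(h<.15))
st("padL",f&(y>.04)&(y<.12)&(h>.06)&(h<.1))
st("tabtop",f&(abs(y)<.04)&(h>.172)&(h<.19))
st("mag",(x>.5)&(abs(y)<.06)&(h>.185)&(h<.21))
# base fit
m=(x>.45)&(x<.72)&(abs(y)<.2)&(h>.008)&(h<.016)
print(cv2.minAreaRect(P[m][:,:2].astype(np.float32)*1000))
```

```text
padR 242 [ 0.5034 -0.0703  0.1353] [ 0.4923 -0.0891  0.1175] [ 0.5183 -0.043   0.1419]
padL 208 [0.483  0.0687 0.0826] [0.469  0.0435 0.0761] [0.4963 0.0853 0.0889]
tabtop 27 [ 0.4943 -0.0025  0.1816] [ 0.4818 -0.0067  0.178 ] [ 5.064e-01 -4.000e-04  1.855e-01]
mag 313 [0.5818 0.0104 0.1952] [ 0.5524 -0.002   0.1883] [0.6122 0.0231 0.2012]
((599.1416015625, 1.2030181884765625), (388.7008361816406, 224.00082397460938), 82.2861099243164)
```

View pics/topcrop.png

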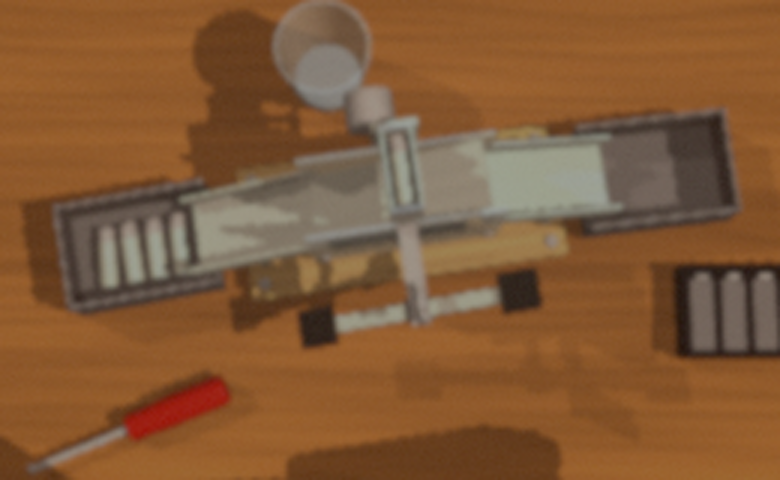

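View pics/scene.png

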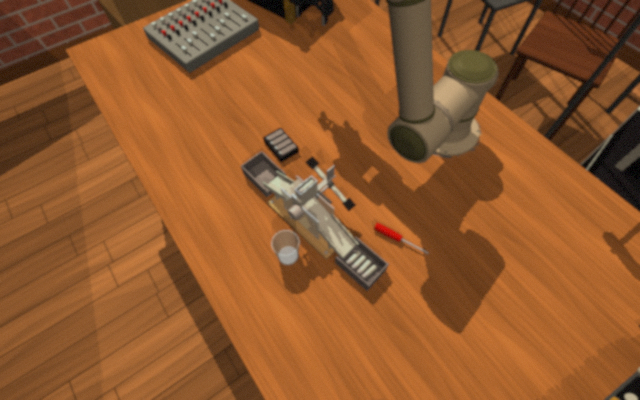

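The top crop shows the left pad at about (318,326), the right pad at (520,290), the tab at (415,300) and the magazine at (400,170). The sorter is yawed about 8.4°, with its origin near (0.582, 0.010). I'll shut the jaws and turn the tool so its x lies along the sorter's -y.

Request:
send_rows:
  commands:
    - [0, 0, 0, 0, 0, 1]
    - [0, 0, 0, 0, 0, 1]
    - [0, 0, 0, 0, 0, 1]
    - [0, 0, 0, 0, 0, 0.46]
  jaw: 255
  grip_force: 20

```text
time_s: 1.03
position: [0.2273, -0.4733, 0.2483]
tcp_rot: [[0.141, -0.99, 0.0], [-0.99, -0.141, -0.0], [0.0, -0.0, -1.0]]
contact_force: [0.3, -0.0, -0.6]
finger_gap: 0.454
```

Request:
send_rows:
  commands:
    - [-0.9, -0.85, 0, 0, 0, 0]
    - [-0.9, -0.85, 0, 0, 0, 0]
    - [-0.9, -0.85, 0, 0, 0, 0]
    - [-0.9, -0.85, 0, 0, 0, 0]
    - [-0.9, -0.85, 0, 0, 0, 0]

```text
time_s: 1.45
position: [0.3345, -0.3196, 0.2484]
tcp_rot: [[0.145, -0.989, 0.0], [-0.989, -0.145, -0.0], [0.0, -0.0, -1.0]]
contact_force: [0.4, -0.3, -0.2]
finger_gap: -0.002
```

Request:
send_rows:
  commands:
    - [-0.9, -0.85, 0, 0, 0, 0]
    - [-0.9, -0.85, 0, 0, 0, 0]
    - [-0.9, -0.85, 0, 0, 0, 0]
    - [-0.9, -0.85, 0, 0, 0, 0]
    - [-0.9, -0.85, 0, 0, 0, 0]

```text
time_s: 1.87
position: [0.4411, -0.1673, 0.2485]
tcp_rot: [[0.145, -0.989, 0.0], [-0.989, -0.145, -0.0], [0.0, -0.0, -1.0]]
contact_force: [-0.2, 0.2, -0.3]
finger_gap: 0.004
```

Request:
send_rows:
  commands:
    - [-0.9, -0.8, 0, 0, 0, 0]
    - [-0.9, -0.8, 0, 0, 0, 0]
    - [-0.7, -0.7, 0, 0, 0, 0]
    - [0, 0, 0, 0, 0, 0]

```text
time_s: 2.2
position: [0.4996, -0.0811, 0.2482]
tcp_rot: [[0.15, -0.989, 0.001], [-0.989, -0.15, 0.001], [-0.001, -0.001, -1.0]]
contact_force: [0.4, -0.1, 0.4]
finger_gap: -0.002
```

Run:
```python
from h import *
o=observe(); print(o["time_s"],o["position"],o["contact_force"])
p,d=snapshot("scene"); save(cv2.resize(p[110:260,250:400],(600,600),interpolation=cv2.INTER_CUBIC),"s2")
P,u,v=world("scene",d,np.ones(d.shape,bool))
# points near the tool
t=o["position"]; r=np.hypot(P[:,0]-t[0],P[:,1]-t[1])
for z0 in np.arange(.19,.32,.01):
    m=(r<.07)&(abs(P[:,2]-z0)<.005)
    if m.sum(): 
        q=(P[m]-t)@o["tcp_rot"]; print(round(z0,3),m.sum(),np.round(q.min(0),3),np.round(q.max(0),3))
```

```text
2.2 [ 0.49955187 -0.08112284  0.24823981] [ 0.4162876  -0.09987806  0.41854751]
0.23 1 [-0.007 -0.007  0.014] [-0.007 -0.007  0.014]
0.24 18 [-0.014 -0.013  0.003] [0.013 0.005 0.012]
0.25 25 [-0.015 -0.011 -0.007] [0.012 0.005 0.002]
0.26 17 [-0.014 -0.012 -0.016] [ 0.013 -0.001 -0.007]
0.27 10 [-0.012 -0.011 -0.026] [ 0.007 -0.007 -0.017]
0.28 46 [-0.036 -0.013 -0.036] [ 0.033  0.007 -0.027]
0.29 55 [-0.042 -0.013 -0.047] [ 0.044  0.013 -0.037]
0.3 69 [-0.048 -0.017 -0.057] [ 0.05   0.007 -0.047]
0.31 53 [-0.055 -0.018 -0.066] [ 0.055 -0.006 -0.057]
```

View pics/s2.png

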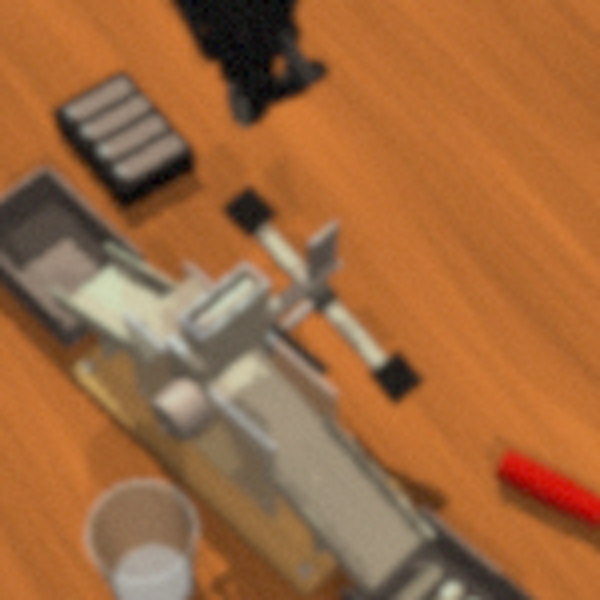

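The fingertips are 17 mm ahead of the TCP as stated and ±14 mm wide, and they sit over the right pad, which is at (250,210) in the crop. I'll go down and press it.

Request:
send_rows:
  commands:
    - [0, 0, 0.9, 0, 0, 0]
    - [0, 0, 0.9, 0, 0, 0]
    - [0, 0, 0.8, 0, 0, 0]
    - [0, 0, 0.3, 0, 0, 0]

```text
time_s: 2.58
position: [0.4961, -0.0851, 0.1585]
tcp_rot: [[0.144, -0.99, -0.004], [-0.99, -0.144, 0.002], [-0.002, 0.004, -1.0]]
contact_force: [-2.2, -0.4, 2.3]
finger_gap: 0.002
```

Request:
send_rows:
  commands:
    - [0, 0, 0.2, 0, 0, 0]
    - [0, 0, 0.2, 0, 0, 0]
    - [0, 0, 0.2, 0, 0, 0]
    - [0, 0, 0.2, 0, 0, 0]
    - [0, 0, 0.2, 0, 0, 0]

```text
time_s: 3.0
position: [0.498, -0.085, 0.1314]
tcp_rot: [[0.145, -0.989, 0.001], [-0.989, -0.145, -0.001], [0.001, -0.001, -1.0]]
contact_force: [0.2, -0.2, 0.2]
finger_gap: 0.001
```

Request:
send_rows:
  commands:
    - [0, 0, 0.2, 0, 0, 0]
    - [0, 0, 0.2, 0, 0, 0]
    - [0, 0, 0.2, 0, 0, 0]
    - [0, 0, 0, 0, 0, 0]
    - [0, 0, 0, 0, 0, 0]

```text
time_s: 3.42
position: [0.4976, -0.0847, 0.113]
tcp_rot: [[0.145, -0.989, -0.001], [-0.989, -0.145, 0.0], [-0.0, 0.001, -1.0]]
contact_force: [-0.1, -0.1, 0.8]
finger_gap: 0.001
```

Run:
```python
from h import *
o=observe(); print(o["time_s"],o["position"],o["contact_force"])
p,d=snapshot("scene"); save(cv2.resize(p[110:260,250:400],(600,600),interpolation=cv2.INTER_CUBIC),"s3")
P,u,v=world("scene",d,np.ones(d.shape,bool)); q=(P-[.582,.0105,0])@np.array([[.989,-.146,0],[.146,.989,0],[0,0,1]])
m=(q[:,0]<-.07)&(q[:,0]>-.11)&(q[:,1]>.05)&(q[:,1]<.1)&(q[:,2]>.05); print("padL",np.round(np.median(q[m],0),3))
```

```text
3.4167 [ 0.49760414 -0.0847363   0.1129962 ] [-0.09369142 -0.1070915   0.83228239]
padL [-0.088  0.072  0.137]
```

View pics/s3.png

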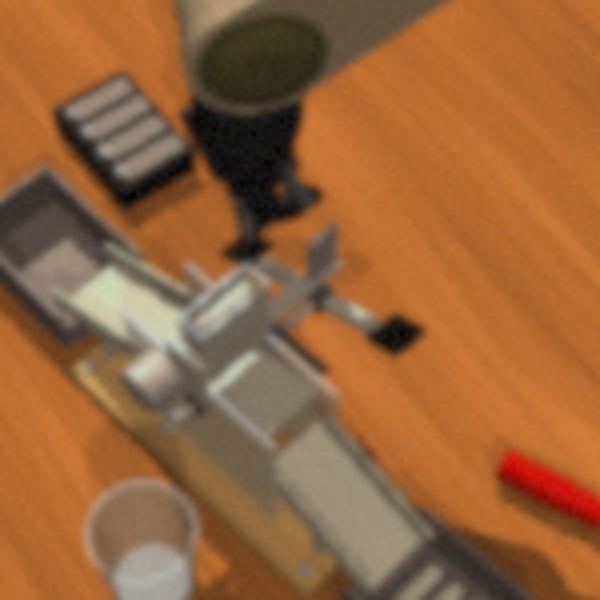

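The left pad now measures 137 mm up, at (395,333) in the crop, so the gate is over to the right. I'll lift to tab height and come up to the tab's right side.

Request:
send_rows:
  commands:
    - [0, 0, -0.5, 0, 0, 0]
    - [0, 0, -0.7, 0, 0, 0]
    - [0, 0, -0.7, 0, 0, 0]
    - [0, -0.2, -0.2, 0, 0, 0]
    - [0, 0, 0, 0, 0, 0]

```text
time_s: 3.88
position: [0.5051, -0.0842, 0.1779]
tcp_rot: [[0.145, -0.989, 0.004], [-0.989, -0.145, -0.002], [0.002, -0.004, -1.0]]
contact_force: [0.3, -0.6, -0.2]
finger_gap: -0.003
```

Request:
send_rows:
  commands:
    - [-0.6, 0, 0, 0, 0, 0]
    - [-0.6, 0, 0, 0, 0, 0]
    - [-0.5, 0, 0, 0, 0, 0]
    - [0, 0, 0, 0, 0, 0]
    - [0, 0, 0, 0, 0, 0]

```text
time_s: 4.3
position: [0.496, -0.0332, 0.1754]
tcp_rot: [[0.147, -0.989, -0.001], [-0.989, -0.147, 0.0], [-0.0, 0.001, -1.0]]
contact_force: [0.8, 0.7, 0.2]
finger_gap: -0.007
```

Run:
```python
from h import *
o=observe(); print(o["time_s"],o["position"],o["contact_force"])
p,d=snapshot("scene"); save(cv2.resize(p[110:260,250:400],(600,600),interpolation=cv2.INTER_CUBIC),"s4")
P,u,v=world("scene",d,np.ones(d.shape,bool)); A=np.array([[.989,-.146,0],[.146,.989,0],[0,0,1]]);q=(P-[.582,.0105,0])@A
print("tool",(o["position"]-[.582,.0105,0])@A)
m=(q[:,0]<-.07)&(q[:,0]>-.11)&(q[:,1]>.05)&(q[:,1]<.1)&(q[:,2]>.05); print("padL",np.round(np.median(q[m],0),3))
m=(q[:,0]<-.07)&(q[:,0]>-.11)&(abs(q[:,1])<.012)&(q[:,2]>.145)&(q[:,2]<.187); print("tab",m.sum(),np.round(np.median(q[m],0),3),q[m].min(0),q[m].max(0))
```

```text
4.3 [ 0.49601949 -0.03315775  0.17539388] [0.76951138 0.66637265 0.21811729]
tool [-0.09140876 -0.03062436  0.17539388]
padL [-0.087  0.071  0.137]
tab 72 [-0.087  0.001  0.168] [-0.10174405 -0.00276478  0.14511273] [-0.07415034  0.0033887   0.1838625 ]
```

View pics/s4.png

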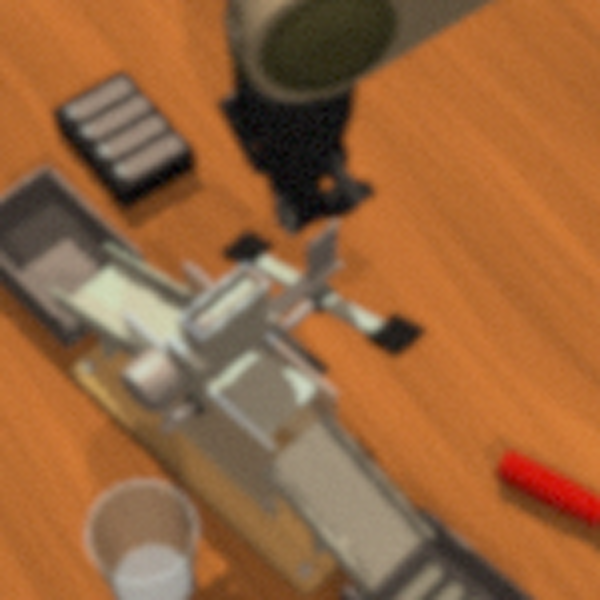

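The gate stays over with nothing touching it. The fingertip is to the right of the tab, which is at (322,250) in the crop. I'll push left.

Request:
send_rows:
  commands:
    - [-0.25, 0, 0, 0, 0, 0]
    - [-0.25, 0, 0, 0, 0, 0]
    - [-0.25, 0, 0, 0, 0, 0]
    - [-0.25, 0, 0, 0, 0, 0]
    - [-0.25, 0, 0, 0, 0, 0]

```text
time_s: 4.77
position: [0.4905, 0.0043, 0.1762]
tcp_rot: [[0.145, -0.989, -0.0], [-0.989, -0.145, -0.0], [0.0, 0.0, -1.0]]
contact_force: [-0.5, -1.4, -0.4]
finger_gap: -0.002
```

Request:
send_rows:
  commands:
    - [-0.1, 0, 0, 0, 0, 0]
    - [0, 0, 0, 0, 0, 0]
    - [0, 0, 0, 0, 0, 0]

```text
time_s: 5.02
position: [0.4905, 0.0068, 0.1764]
tcp_rot: [[0.146, -0.989, 0.0], [-0.989, -0.146, 0.0], [-0.0, -0.0, -1.0]]
contact_force: [0.1, -0.0, 0.7]
finger_gap: -0.002
```

```bash
cat > chk.py <<'E'
from h import *
import sys
o=observe(); print(o["time_s"],o["position"],o["contact_force"])
p,d=snapshot("scene"); save(cv2.resize(p[110:290,240:420],(600,600),interpolation=cv2.INTER_CUBIC),sys.argv[1])
P,u,v=world("scene",d,np.ones(d.shape,bool)); A=np.array([[.989,-.146,0],[.146,.989,0],[0,0,1]]);q=(P-[.582,.0105,0])@A
print("tool",(o["position"]-[.582,.0105,0])@A)
def st(l,m): print(l,m.sum(),np.round(np.median(q[m],0),3)) if m.any() else print(l,0)
st("padL",(q[:,0]<-.07)&(q[:,0]>-.11)&(q[:,1]>.05)&(q[:,1]<.1)&(q[:,2]>.05))
st("tab",(q[:,0]<-.07)&(q[:,0]>-.11)&(q[:,1]>.01)&(q[:,1]<.04)&(q[:,2]>.145)&(q[:,2]<.187))
E
python3 chk.py s5
```

```text
5.0167 [0.49045857 0.0068333  0.17640911] [ 0.06167223 -0.02716204  0.7460539 ]
tool [-0.09106982  0.00973869  0.17640911]
padL 856 [-0.089  0.074  0.434]
tab 81 [-0.084  0.028  0.17 ]
```

View pics/s5.png

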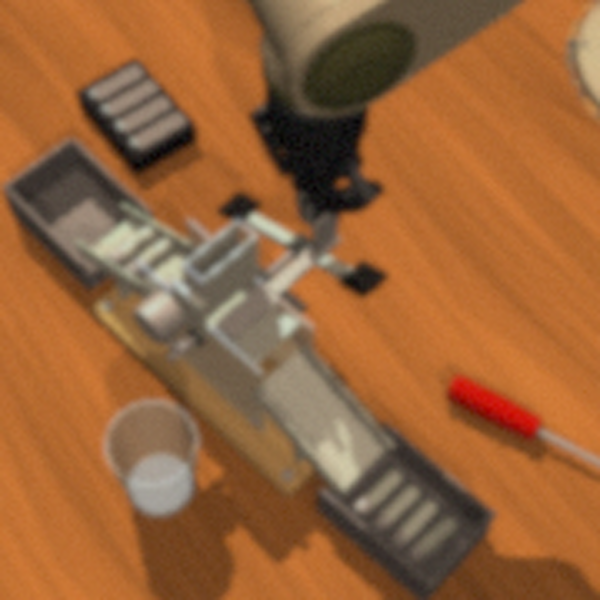

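The batteries are rolling down the right chute, around (130,245) in the crop, and the tab reads about 28 mm open. I'll back off right, then up, and let them settle.

Request:
send_rows:
  commands:
    - [0.3, 0.1, 0, 0, 0, 0]
    - [0.5, 0.3, 0, 0, 0, 0]
    - [0, 0.6, -0.4, 0, 0, 0]
    - [0, 0.5, -0.8, 0, 0, 0]
    - [0, 0, -0.8, 0, 0, 0]

```text
time_s: 5.48
position: [0.4471, -0.0246, 0.2366]
tcp_rot: [[0.144, -0.99, -0.003], [-0.99, -0.144, 0.001], [-0.001, 0.003, -1.0]]
contact_force: [-0.5, 0.1, 1.0]
finger_gap: -0.001
```

Request:
send_rows:
  commands:
    - [0, 0.6, -0.8, 0, 0, 0]
    - [0, 0.6, -0.4, 0, 0, 0]
    - [0, 0, 0, 0, 0, 0]
    - [0, 0, 0, 0, 0, 0]
    - [0, 0, 0, 0, 0, 0]

```text
time_s: 5.9
position: [0.4138, -0.0293, 0.2717]
tcp_rot: [[0.145, -0.989, -0.001], [-0.989, -0.145, 0.0], [-0.0, 0.001, -1.0]]
contact_force: [0.8, -0.2, -0.4]
finger_gap: -0.0
```

Request:
send_rows:
  commands:
    - [0, 0, 0, 0, 0, 0]
    - [0, 0, 0, 0, 0, 0]
    - [0, 0, 0, 0, 0, 0]
    - [0, 0, 0, 0, 0, 0]
    - [0, 0, 0, 0, 0, 0]

```text
time_s: 6.32
position: [0.4138, -0.0289, 0.2721]
tcp_rot: [[0.146, -0.989, -0.0], [-0.989, -0.146, 0.0], [-0.0, 0.0, -1.0]]
contact_force: [-0.7, -0.3, 0.3]
finger_gap: 0.003
```

Request:
send_rows:
  commands:
    - [0, 0, 0, 0, 0, 0]
    - [0, 0, 0, 0, 0, 0]
    - [0, 0, 0, 0, 0, 0]
    - [0, 0, 0, 0, 0, 0]
    - [0, 0, 0, 0, 0, 0]

```text
time_s: 6.73
position: [0.4137, -0.0289, 0.2723]
tcp_rot: [[0.145, -0.989, 0.0], [-0.989, -0.145, -0.0], [0.0, -0.0, -1.0]]
contact_force: [-1.0, 0.3, 0.8]
finger_gap: 0.002
```

```bash
python3 chk.py s6
```

```text
6.7333 [ 0.41370083 -0.02892825  0.27232031] [-0.95606642  0.2828361   0.81521197]
tool [-0.1722044  -0.01442286  0.27232031]
padL 102 [-0.088  0.072  0.137]
tab 68 [-0.086  0.028  0.168]
```

View pics/s6.png

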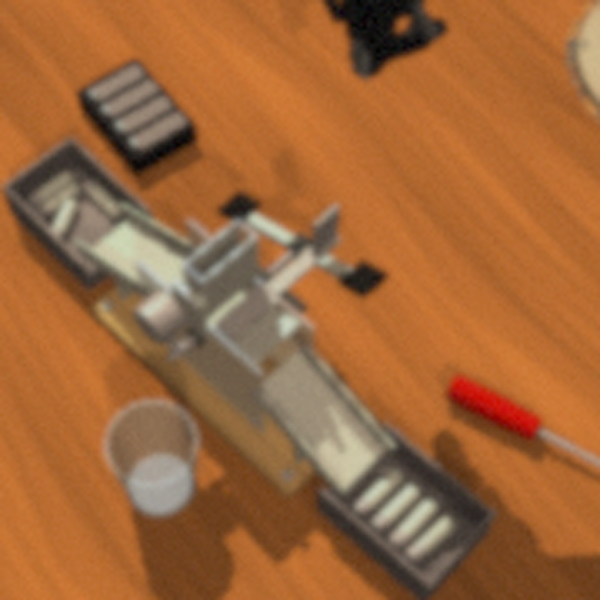

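The magazine is empty and batteries lie in the right bin, around (70,205) in the crop. I'll count them from the top camera.

Run:
```python
from h import *
p,d=snapshot("top"); save(cv2.resize(p[150:230,310:450],(798,456),interpolation=cv2.INTER_CUBIC),"t7")
for l in("battery1","right_bin","left_bin","cup","charger","screwdriver"):
    for r in outline_of("top",l)[:9]:
        P,u,v=world("top",d,r["pixels"]); print(l,round(r["conf"],2),np.round(r["bbox"]),np.round(np.median(P,0),3))
```

```text
battery1 0.69 [420. 186.   3.  19.] [ 0.619 -0.227  0.018]
battery1 0.68 [249. 210.   9.  17.] [0.553 0.19  0.017]
battery1 0.61 [234. 212.   8.  21.] [0.546 0.229 0.017]
battery1 0.6 [412. 181.  14.  15.] [ 0.628 -0.204  0.017]
battery1 0.54 [427. 189.  12.  18.] [ 0.621 -0.242  0.017]
battery1 0.53 [412. 204.  19.   4.] [ 0.585 -0.201  0.017]
right_bin 0.82 [409. 187.  56.  41.] [ 0.616 -0.197  0.007]
left_bin 0.93 [235. 213.  62.  42.] [0.546 0.241 0.012]
left_bin 0.29 [312. 205.  14.  45.] [0.562 0.034 0.137]
cup 0.71 [296. 150.  35.  37.] [0.712 0.074 0.044]
cup 0.49 [412. 188.  56.  45.] [ 0.615 -0.2    0.007]
charger 0.81 [438. 233.  49.  31.] [ 0.502 -0.266  0.026]
screwdriver 0.95 [233. 271.  70.  30.] [0.418 0.193 0.022]
```

View pics/t7.png

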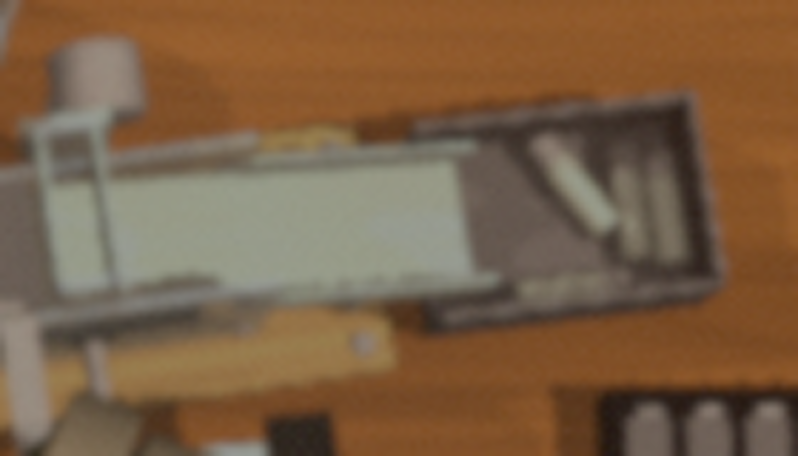

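Four batteries lie flat in the right bin, at (575,185), (630,200), (665,205) and (575,285) in the crop. The magazine and chute are empty, and nothing else looks moved.

```bash
python3 -c "
from rig import *
print(finish_job())"
```

```text
the job is handed in; nothing more can be done
None
```

The gate now feeds right and all four waiting batteries are in the right-hand bin. I handed the job in after about 7 s of robot time.

- **Gate:** I pressed the right pad down with the shut fingertips. The left pad then measured 137 mm high, meaning the gate was fully over, and it stayed there after I lifted off.
- **Stop:** I pushed the tab left until it measured about 28 mm, which is fully open. The batteries rolled down the right chute, and I backed the arm off clear of the sorter.
- **Last checks:**
  - The top view showed four batteries lying flat in the right bin, with the magazine and right chute empty.
  - The left bin still held its four by eye in the last scene picture. The detection network picked out only two of those four, but it did find all four on the right.
  - The bins, charger, cup and screwdriver showed no visible movement.
  - The forces reported after each move were small, about 3 N at most.

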